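Put the tape measure away in the lift-up locker

TASK

Put the tape measure away in the small bench locker: raise the locker's flap by its knob until the stay catches and holds it up by itself, then set the tape measure down upright on the locker's floor behind the low rail, without dropping it. Then press the paddle of the stay catch so that the flap sinks, and press the flap down past its roller catch until it is fully shut; leave the other loose things on the table where they are.

Things in the scene. Friction and masses are not known exactly. Their poses are not given: they have to be found in the camera images.
- locker: Fixed plywood locker, 260 wide (y), 210 deep (x), 175 high, with a sloping lift-up flap for a front. Origin on the table under the middle of the hinge line; x to its back, y to its left, z up. Carcass x = -135 to +75. Floor top at z = 12, front lip x = -135 to -123 and 50 high, back panel from x = +63, side cheeks beyond y = +-118. The roof covers only x = +15 to +75.
- locker_floor (a point): Good spot for the tape measure's middle, behind the rail, at (-25, 0, 12) in the locker's frame. A wooden rail runs across the floor at x = -100 to -92, its top at z = 24. Headroom above the floor under the shut flap: 155 at x = 0, 113 at -50. The raised flap reaches forward to x = -100 above it: a tool pointing straight down hits it, so tilt 25 to 35 degrees, fingers down and to the back.
- flap_hinge (a point): Middle of the flap's hinge line, 175 above the table; the line runs along the locker's y. The shut flap slopes down 40 degrees from it to the front.
- flap (a joint): Flap angle, rad: 0 shut, grows as raised, stop 1.86. A roller catch holds it shut (at the knob about 6 N to pull free, 4 N to press home); sunk and left alone it rests ajar at about 0.2. Raised past 1.76 (go to 1.82) it snaps onto the stay catch, which then holds it at about 1.74. Freed, it sinks by itself in about 3 s, damped. Flap 0.3 kg, 182 from hinge to free edge, 280 wide, 10 thick.
- flap_knob (a point): Middle of the head of the wooden knob on the flap's middle line. Head 32 in diameter, 20 thick, axis square to the flap, middle 26 above the flap's face and 153 from the hinge line. Shut: at (-135, 0, 103) in the locker's frame. Grip it on its two y sides: it turns between the pads as the flap swings. Its top pressed down pushes the flap shut.
- catch (a joint): Angle of the stay catch on the locker's right side, rad: 0 at rest, grows as its paddle is pressed down, stop 0.42. The stay is free at about 0.25 (paddle 15 mm down, under 6 N); keep it down until the flap has begun to sink. It springs back.
- catch_paddle (a point): Middle of the upper face of the catch's steel paddle, 34 along x and 24 along y, outside the locker's right cheek: at x = -136, y = -185, z = 149 in the locker's frame at rest.
- tape_measure: Yellow and black pocket tape measure standing on its underside, 69 high, 0.15 to 0.31 kg. Origin on its underside; z up. Its case stands turned 25 degrees in this frame: use tape_case for gripping.
- tape_case (a point): Middle of the tape measure's case, 35 above its underside. x runs across the flat sides, which are 36 apart (grip there); y runs along the case, 65 long; z up. The case is 64 high, a flat black button 5 more; a small steel hook sticks out 11 low at the -y end. At the start y points within 0.4 rad of the world's +x.
- wax_tin: Round tin with a gold lid, 79 in diameter, 35 high, loose bystander. Origin in the middle of its underside.
- sanding_block: Brown cork sanding block, 126 x 94 x 29, loose bystander left of the locker. Origin in the middle of its underside.
- star_knob: Loose clamping knob standing on its black eight-sided head (47 across, 16 high) with a grey stub (20 across) on top, 36 high in all; bystander. Origin in the middle of its underside.
Not all that is in view belongs to the job. What is shaped like the tape_measure but blue, green or red is not meant.

How it is judged:
By the outcome, as a careful person would: the job done as asked, in the order asked, and still so for the second after the job is handed in, with the robot touching nothing.
It also fails if it takes over 72 s, if anything falls off the work surface, if the arm or the gripper's body presses on something with over 40 N, if the wrist force passes 120 N, or if a joint passes its speed limit or range.

ROBOT

A 6-joint arm with a two-finger parallel gripper is mounted at the origin on the work surface; the furniture and walls round the work are solid. World frame = base frame: x ahead of the robot, y to its left, z up, the work surface at z = 0. Lengths are in m, angles in rad, forces in N, time in s.
With the tool pointing down it reaches from about 0.3 to 0.775 m from the base axis. Payload 14.6 kg.
Tool frame: the origin (TCP) lies between the finger pads, 19 mm behind the fingertips; this is the grasp point; z points along the fingers, y is the line along which they close (so a half turn about z gives the same grasp; the last joint's range is limited). The gripper opens to 94 mm and grips with 3 to 60 N. Pads are 16 mm wide; open, the fingers measure 119 mm over their backs; the gripper's body (75 mm by 177 mm) begins 78 mm behind the grasp point.
Start: joints at [1.195, 0.3, 1.521, -0, 1.321, -0.067], TCP at [0.167, 0.524, 0.224] pointing down, gripper open.
Joint ranges: [-3.03, 3.03], [-0.79, 2.21], [0.23, 2.52], [-1.04, 4.18], [0, 3.07], [-2.55, 2.55]. Speed limits (rad/s): [2.22, 2.22, 2.57, 3.14, 3.14, 3.14].

INTERFACE

Orientations are given as [roll, pitch, yaw] about the fixed x, y, z axes, in that order (R = Rz(yaw) Ry(pitch) Rx(roll)).
In Python, from station import ctrl gives the robot as it stands. The module is installed in compiled form; this text tells all that it offers.
- The arm moves only by the tool move_arm, never from a script. Its argument "targets" is a list of rows, each a list of 7 numbers: the opening, from -1 (shut) to 1 (fully open), then the shift along the tool's x, y, z in units of 50 mm (1.0 is 50 mm), then the turn, a rotation vector about the tool's x, y, z in rad. A call has 1 to 12 rows; each row is the pose to reach, as a shift and turn from the pose commanded when the call began, along the tool's axes at that moment; what a row does not reach only later rows make up. A row lasts 1/10 s, in which the tool goes at most 50 mm and 8.59 degrees, less where a joint would pass 70% of its speed; a pose out of reach is approached as far as the arm can. A call with a gripper value outside its range is refused whole. The fingers move at their own pace and stop on an object; "grip_force" is the grip in N (left out, the last holds). Time passes only in rows, so rows that repeat a pose let the fingers close. It gives the time, the measured TCP pose, the force, the opening and the grip force at its end, in the units of the state.
- ctrl.get_obs(): the state, without advancing time (a new reading comes with each control period).
- ctrl.camera(name): name is "scene" or "top" or "wrist"; returns (picture, depth): 420x560x3 uint8, red, green, blue; 420x560 float32, m along the optical axis (not along the pixel's ray), 0 where there is no reading.
- ctrl.camera_params(name): a dict with "intrinsics" (3x3 intrinsics, pixels), "rvec" (rotation vector, rad) and "tvec" (3), from world to camera coordinates, as OpenCV has them; the wrist camera has in their place "T_tool_cam" (4x4, takes a point from camera to tool coordinates, whose origin is the TCP and whose axes are the flange's). Camera axes: x right, y down, z forward; pixel columns grow to the right and rows downward; lengths in m; the calibration is good to about 2 mm. A picture is of the moment at which its call begins: read the wrist's pose just before it. camera_params takes no time and is no camera call.
- ctrl.hand_in(): hands the job in; it is judged then, once.
Trained networks look in the newest picture that a camera, given by its name, has taken for a name from the list of things; names that differ only in an ending like _2 or _b are one class to them, and where a whole thing is asked for, a point or a joint stands for the part that bears it (a point fixed in the world has none). Each returns a list of dicts, best first, with "score" (0 to 1); they miss things now and then, are a little off and sometimes report something else, mostly with a low value. They report only what shows in the picture. A call takes as long as a camera call. They do not tell look-alikes from the thing itself.
- ctrl.cut_out(camera, target): "region" (420x560 bool, what is visible of it) and "point" ([column, row] in pixels, amid what is visible of it).
- ctrl.tip_of(camera, target): "point" ([column, row] in pixels: a listed point, or the origin of a listed thing).
The state is a dict: "time_s": time; "qpos": joint angles; "joint_vel": joint speeds; "tau": joint torques, N m; "ee_pos": TCP position; "eef_rot": TCP orientation; "force": force on the tool from outside, world axes, zero at the start; "moment": the same for the moment, N m; "grip_width": finger opening in m; "grip_force": force on a finger pad.
Only numpy, scipy, OpenCV 4.12 (cv2) and the standard library are available. Lean on these libraries where they do the work, as an engineer would, in place of code of your own. Each camera call takes 0.05 s, during which the arm holds its last target. There are 200 camera calls.

## Working session

There is one attempt and no reset: what is moved stays moved. The work goes in short steps, Python scripts to look and compute and a tool call to move; the robot and the scene stay as the last step left them, time stands still between calls to the robot, and variables do not carry over. Pictures are saved under pics/ and viewed, at most 10 in all, crops included, and the job is handed in when it is done.

Besides the shell and the picture viewer there is one more tool, called as name(argument=value, ...) on one line, values as JSON. move_arm: Moves the arm, as the interface text tells. Its arguments: {"type":"object","properties":{"targets":{"type":"array"},"grip_force":{"type":"number"}},"required":["targets"]}

```bash
mkdir -p pics; cat > h.py <<'E'
import numpy as np, cv2
from scipy.spatial.transform import Rotation as R
from station import ctrl
def T_wc(cam):
    p=ctrl.camera_params(cam); K=np.array(p["intrinsics"])
    if "rvec" in p:
        Rm=cv2.Rodrigues(np.array(p["rvec"],float))[0]; t=np.array(p["tvec"]).ravel()
        return K,Rm.T,-Rm.T@t
    o=ctrl.get_obs(); Rt=R.from_euler('xyz',o["eef_rot"]).as_matrix(); T=np.array(p["T_tool_cam"])
    return K,Rt@T[:3,:3],Rt@T[:3,3]+np.array(o["ee_pos"])
def look(cam,name=None):
    k=T_wc(cam); im,d=ctrl.camera(cam)
    if name: cv2.imwrite(f"pics/{name}.png",im[:,:,::-1])
    return im,d,k
def cloud(d,k):
    K,Rm,t=k; v,u=np.mgrid[0:d.shape[0],0:d.shape[1]]
    P=np.stack([(u-K[0,2])/K[0,0]*d,(v-K[1,2])/K[1,1]*d,d],-1)@Rm.T+t
    P[d<=0]=np.nan; return P
def E(): o=ctrl.get_obs(); return np.array(o["ee_pos"]),R.from_euler('xyz',o["eef_rot"])
def rel(p,Rt):
    "row numbers for target pos p, rotation Rt from present"
    e,r=E(); return np.round(r.inv().apply(np.array(p)-e)/.05,3),np.round((r.inv()*Rt).as_rotvec(),3)
E
python3 - <<'E'
from h import *
np.set_printoptions(precision=4,suppress=True)
o=ctrl.get_obs(); print(o)
names=["locker","flap_hinge","flap_knob","catch_paddle","tape_measure","tape_case","locker_floor","wax_tin","sanding_block","star_knob"]
for cam in ["scene","top"]:
    im,d,k=look(cam,cam); P=cloud(d,k); print(cam,k[2],k[1][:,2])
    for n in names:
        for x in ctrl.tip_of(cam,n)[:3]:
            u,v=np.round(x["point"]).astype(int); 
            print(n,round(x["score"],2),u,v,P[min(max(v,0),419),min(max(u,0),559)])
E
```

```text
{'time_s': 0.0, 'qpos': array([ 1.1954,  0.3005,  1.5216,  0.    ,  1.3207, -0.0666]), 'joint_vel': array([ 0.0001,  0.0001, -0.0006, -0.0004, -0.0002, -0.0012]), 'tau': array([  0.0001, -53.1811, -35.2748,   0.0709,   0.0244,  -0.0001]), 'ee_pos': array([0.1671, 0.5238, 0.2237]), 'eef_rot': array([-3.1404, -0.0001,  2.8328]), 'force': array([-0.8479,  0.122 ,  0.5085]), 'moment': array([-0.0242,  0.0269,  0.0282]), 'grip_force': 0.0, 'grip_width': 0.0939118022836578}
scene [-0.0671 -0.7339  0.7535] [ 0.4609  0.6843 -0.565 ]
locker 0.66 349 218 [ 0.6033 -0.0909  0.0958]
flap_hinge 0.72 372 220 [ 0.5884 -0.1844  0.1503]
flap_hinge 0.56 356 167 [ 0.7052 -0.0006  0.183 ]
flap_hinge 0.36 321 206 [ 0.5647 -0.016   0.1105]
flap_knob 0.69 320 205 [ 0.5663 -0.0096  0.1098]
catch_paddle 0.69 371 219 [ 0.5892 -0.1801  0.1505]
tape_measure 0.96 301 275 [ 0.3963 -0.145   0.0384]
tape_measure 0.81 206 234 [0.2869 0.1732 0.0184]
tape_measure 0.65 199 214 [0.3139 0.2765 0.0207]
tape_case 0.78 195 204 [0.3106 0.2886 0.0536]
tape_case 0.77 162 223 [ 0.1189 -0.0155  0.2443]
tape_case 0.74 204 226 [0.2
[... 334 characters left out ...]
0808] [ 0.0933 -0.0249 -0.9953]
locker 0.84 286 126 [0.6578 0.0105 0.1448]
flap_hinge 0.56 288 108 [0.6928 0.007  0.1755]
flap_knob 0.93 289 166 [0.5644 0.0007 0.1075]
catch_paddle 0.7 365 157 [ 0.581  -0.1862  0.1479]
tape_measure 0.96 193 215 [0.4397 0.253  0.0563]
tape_measure 0.96 330 224 [ 0.4186 -0.1113  0.0627]
tape_measure 0.74 175 258 [0.326  0.2961 0.059 ]
tape_case 0.96 194 214 [0.4422 0.25   0.0584]
tape_case 0.81 219 277 [0.2775 0.1801 0.0597]
tape_case 0.79 330 223 [ 0.4215 -0.1118  0.0594]
locker_floor 0.31 287 107 [0.6962 0.0094 0.1731]
wax_tin 0.6 274 225 [0.4163 0.0374 0.0322]
sanding_block 0.69 170 138 [0.6563 0.3288 0.0267]
star_knob 0.65 384 211 [ 0.4575 -0.2649  0.0344]
```

View pics/scene.png

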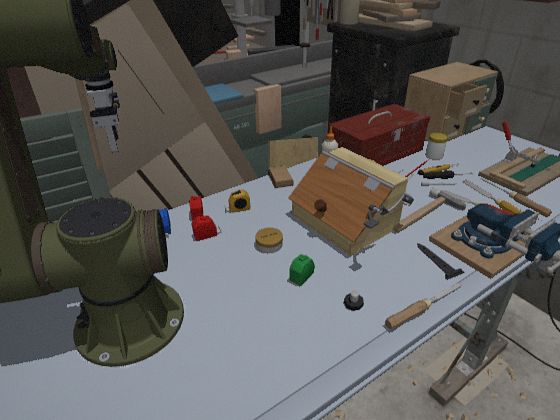

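View pics/top.png

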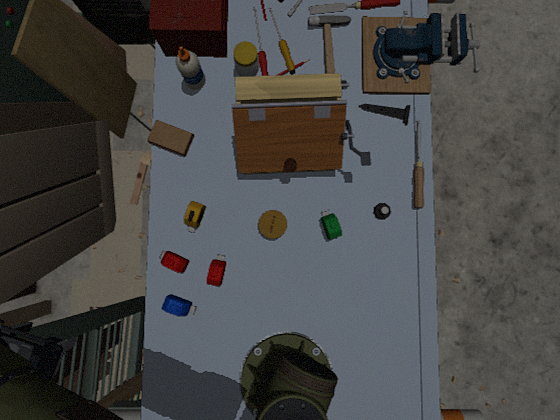

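The top view shows the yellow tape measure at (193,215). The locker is at about (288,125), its knob at (290,165) and the paddle at (365,157). The red, blue and green ones are look-alikes. Next I work out the locker's frame and the tape's yaw.

```bash
python3 - <<'E'
from h import *
np.set_printoptions(precision=4,suppress=True)
im,d,k=look("top"); P=cloud(d,k)
# flap plane
sub=P[112:160,240:340].reshape(-1,3); sub=sub[~np.isnan(sub[:,0])]
for i in range(4):
    c=np.median(sub,0) if i==0 else sub.mean(0); n=np.linalg.svd(sub-c,full_matrices=False)[2][2]; n*=np.sign(n[2]); sub=sub[abs((sub-c)@n)<.006]
print("flap n",n,"slope",np.degrees(np.arccos(n[2])),"yaw",np.arctan2(n[1],n[0])-np.pi,len(sub))
print("flap c",c)
# roof
m=(P[...,2]>.165)&(P[...,2]<.185)&(abs(P[...,0]-.74)<.06)&(abs(P[...,1])<.16); q=P[m]; r=cv2.minAreaRect(q[:,:2].astype(np.float32)); print("roof",r,q[:,2].mean())
for cam,box in (("top",None),):
    m=(P[...,2]>.03)&(P[...,2]<.08)&(np.hypot(P[...,0]-.44,P[...,1]-.25)<.055); q=P[m]
    print("tape",cv2.minAreaRect(q[:,:2].astype(np.float32)),q[:,2].max(),len(q))
    m2=q[:,2]>.05; print(cv2.minAreaRect(q[m2][:,:2].astype(np.float32)))
for n_,b in (("flap_knob",None),("catch_paddle",None),("tape_measure",None)):
    for x in ctrl.cut_out("top",n_)[:2]:
        qq=P[x["region"]]; print(n_,x["score"],x["point"],np.nanmedian(qq,0),np.nanmin(qq,0),np.nanmax(qq,0))
E
```

```text
flap n [-0.6441 -0.0347  0.7642] slope 40.16541439557699 yaw -6.229388249866285 4769
flap c [0.6386 0.0004 0.1259]
roof ((0.729174017906189, 0.0067313313484191895), (0.10022014379501343, 0.27997830510139465), 2.9112160205841064) 0.17262893254616737
tape ((0.44415682554244995, 0.25675418972969055), (0.03772484138607979, 0.06542836129665375), 71.93566131591797) 0.06742724839623171 370
((0.44793927669525146, 0.25575047731399536), (0.036890462040901184, 0.05273127555847168), 70.17245483398438)
flap_knob 0.62 [289.6, 140.8] [0.6341 0.0028 0.1223] [ 0.5524 -0.1404 -0.004 ] [0.7059 0.1543 0.1768]
catch_paddle 0.66 [359.4, 153.9] [ 0.5935 -0.1738  0.1451] [ 0.561  -0.2057 -0.0028] [ 0.7198 -0.1428  0.1509]
catch_paddle 0.66 [191.5, 217.9] [0.4398 0.2542 0.0538] [ 0.3988  0.2304 -0.0059] [0.4843 0.2813 0.0674]
tape_measure 0.93 [190.0, 217.4] [0.4393 0.2539 0.0534] [ 0.3988  0.2304 -0.0069] [0.4784 0.293  0.0674]
tape_measure 0.86 [329.2, 227.8] [ 0.4159 -0.1121  0.0561] [ 0.3793 -0.1407  0.0001] [ 0.4588 -0.0912  0.0691]
```

```bash
cat >> h.py <<'E'
H=np.array([.705,.0075,0]); YW=.052; RL=R.from_euler('z',YW)
def L(p): return H+RL.apply(np.array(p,float))
def tool(zdir,ydir):
    z=np.array(zdir,float); z/=np.linalg.norm(z); y=np.array(ydir,float); y-=z*(y@z); y/=np.linalg.norm(y)
    return R.from_matrix(np.stack([np.cross(y,z),y,z],1))
def goto(p,Rt):
    a,b=rel(p,Rt); print("shift",a,"turn",b,"deg",round(np.degrees(np.linalg.norm(b)),1))
E
python3 - <<'E'
from h import *
np.set_printoptions(precision=4,suppress=True)
print(ctrl.camera_params("wrist")["T_tool_cam"])
y=RL.apply([0,1,0])
goto(L([-.135,0,.20]),tool([0,0,-1],y)); goto(L([-.135,0,.20]),tool([0,0,-1],-y)); print(L([-.135,0,.103]))
E
```

```text
[[-0.     -0.9685 -0.2489  0.0737]
 [ 1.     -0.0003  0.0011  0.0007]
 [-0.0011 -0.2489  0.9685 -0.1606]
 [ 0.      0.      0.      1.    ]]
shift [-10.862  -7.526   0.484] turn [ 0.    -0.    -0.361] deg 20.7
shift [-10.862  -7.526   0.484] turn [-0.    -0.     2.781] deg 159.3
[0.5702 0.0005 0.103 ]
```

move_arm(targets=[[1,-10.86,-7.53,0,0,0,-0.36],[1,-10.86,-7.53,0,0,0,-0.36],[1,-10.86,-7.53,0,0,0,-0.36],[1,-10.86,-7.53,0,0,0,-0.36],[1,-10.86,-7.53,0,0,0,-0.36],[1,-10.86,-7.53,0,0,0,-0.36],[1,-10.86,-7.53,0,0,0,-0.36],[1,-10.86,-7.53,0,0,0,-0.36],[1,-10.86,-7.53,0,0,0,-0.36],[1,-10.86,-7.53,0,0,0,-0.36],[1,-10.86,-7.53,0,0,0,-0.36],[1,-10.86,-7.53,0,0,0,-0.36]])

```text
time_s: 2.5
ee_pos: [0.53, 0.0517, 0.2244]
eef_rot: [3.142, 0.0, -3.091]
force: [0.3, 0.8, 0.1]
grip_width: 0.094
grip_force: 0.0
```

```bash
python3 - <<'E'
from h import *
np.set_printoptions(precision=4,suppress=True)
im,d,k=look("wrist","w1"); P=cloud(d,k)
x=ctrl.tip_of("wrist","flap_knob"); 
for a in x[:3]:
    u,v=np.round(a["point"]).astype(int); print(a["score"],u,v,P[v,u])
# top face of knob: points above flap plane
n=RL.apply([-.6428,0,.766]); h=(P-L([0,0,.175]))@n; rr=(P-L([-.141,0,.1107]))
m=(np.linalg.norm(rr,axis=-1)<.03); print("h flap face",np.nanmedian(h[(h<.02)&(h>-.01)&(np.linalg.norm(P-L([-.1,0,.1]),axis=-1)<.06)]))
q=P[m&(h>.03)]; print(len(q),np.median(q,0),(q.min(0)+q.max(0))/2, np.median(h[m&(h>.03)]))
y=RL.apply([0,1,0]); print("knob expected",L([-.135,0,.103])); goto(L([-.135,0,.103]),tool([0,0,-1],y))
E
```

```text
0.63 216 244 [ 0.5645 -0.0004  0.1125]
h flap face 0.006782238050176528
1116 [ 0.5647 -0.0006  0.112 ] [ 0.5669 -0.0014  0.111 ] 0.042499503531464276
knob expected [0.5702 0.0005 0.103 ]
shift [-0.735 -1.015  2.415] turn [-0.001 -0.    -0.005] deg 0.3
```

View pics/w1.png

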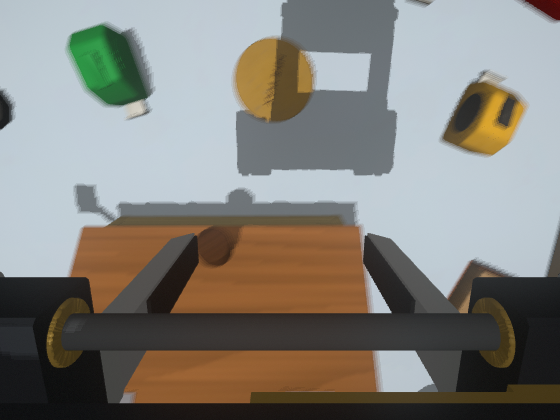

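The wrist view agrees with the model: the knob is at (216,244), within 1 mm of prediction. The yellow tape, at (485,115), has its hook toward the robot. I grip the knob.

move_arm(targets=[[1,-0.74,-1.02,0.2,0,0,-0.005],[1,-0.74,-1.02,0.6,0,0,-0.005],[1,-0.74,-1.02,1.3,0,0,-0.005],[1,-0.74,-1.02,2.0,0,0,-0.005],[1,-0.74,-1.02,2.36,0,0,-0.005],[1,-0.74,-1.02,2.36,0,0,-0.005],[-1,-0.74,-1.02,2.36,0,0,-0.005],[-1,-0.74,-1.02,2.36,0,0,-0.005],[-1,-0.74,-1.02,2.36,0,0,-0.005],[-1,-0.74,-1.02,2.36,0,0,-0.005],[-1,-0.74,-1.02,2.36,0,0,-0.005],[-1,-0.74,-1.02,2.36,0,0,-0.005]], grip_force=20)

```text
time_s: 3.8
ee_pos: [0.5686, 0.0046, 0.1065]
eef_rot: [-3.142, 0.0, -3.085]
force: [-0.3, 0.2, 0.2]
grip_width: 0.0493
grip_force: 0.0
```

move_arm(targets=[[-0.1,-0.02,-0.09,0,0,0,0],[-0.1,-0.02,-0.09,0,0,0,0]])

```text
time_s: 4.0
ee_pos: [0.57, -0.0003, 0.1063]
eef_rot: [-3.142, 0.0, -3.086]
force: [-0.1, 0.3, -0.4]
grip_width: 0.0425
grip_force: 0.0
```

```bash
python3 - <<'E'
from h import *
print(ctrl.get_obs()); y=RL.apply([0,1,0]); goto(L([-.135,-.001,.106]),tool([0,0,-1],y))
E
```

```text
{'time_s': 4.0, 'qpos': array([-6.47879159e-02,  4.65192147e-01,  1.58378136e+00, -8.08453293e-05,
        1.09258718e+00, -1.69140393e+00]), 'joint_vel': array([ 0.00539401, -0.00180156,  0.00365789,  0.00235202, -0.00110341,
        0.00930826]), 'tau': array([-7.04030343e-02, -5.86407101e+01, -3.15573621e+01, -3.04833648e-02,
        8.81335465e-02, -1.17280707e-01]), 'ee_pos': array([ 5.69962582e-01, -3.19606413e-04,  1.06252785e-01]), 'eef_rot': array([-3.14151755e+00,  2.30948954e-05, -3.08573576e+00]), 'force': array([-0.06004546,  0.32746593, -0.41908846]), 'moment': array([ 0.03635916,  0.01413656, -0.01862661]), 'grip_force': 0.0, 'grip_width': 0.04249051272805114}
shift [-0.005 -0.004  0.005] turn [-0.     0.     0.004] deg 0.2
```

move_arm(targets=[[-1,0,0,0,0,0,0],[-1,0,0,0,0,0,0],[-1,0,0,0,0,0,0],[-1,0,0,0,0,0,0],[-1,0,0,0,0,0,0]], grip_force=20)

```text
time_s: 4.5
ee_pos: [0.57, -0.0028, 0.1062]
eef_rot: [-3.137, -0.0, -3.086]
force: [1.1, -22.7, -1.1]
grip_width: 0.0314
grip_force: 20.0
```

```bash
python3 - <<'E'
from h import *
o=ctrl.get_obs(); print(o["force"],o["grip_width"],o["grip_force"])
c=np.array([-.135,-.069])
for t in np.linspace(0,1.83,25)[1:]:
    # raise: from -x toward +z
    p=np.array([c[0]*np.cos(t)-c[1]*-np.sin(t)*-1*-1, 0])
    a=np.arctan2(-c[1],-c[0]); r=np.hypot(*c); p=np.array([-r*np.cos(t-a), r*np.sin(t-a)])
    d=(p-c)/.05; print(round(t,3),np.round([-d[0],-d[1]],2))
E
```

```text
[  1.07937767 -22.71604179  -1.14324191] 0.031440965852549116 19.999671319965273
0.076 [ 0.1  -0.21]
0.152 [ 0.18 -0.43]
0.229 [ 0.24 -0.65]
0.305 [ 0.29 -0.87]
0.381 [ 0.32 -1.1 ]
0.458 [ 0.33 -1.33]
0.534 [ 0.33 -1.57]
0.61 [ 0.3 -1.8]
0.686 [ 0.26 -2.02]
0.762 [ 0.21 -2.25]
0.839 [ 0.13 -2.47]
0.915 [ 0.04 -2.68]
0.991 [-0.07 -2.88]
1.068 [-0.19 -3.08]
1.144 [-0.33 -3.27]
1.22 [-0.48 -3.44]
1.296 [-0.64 -3.6 ]
1.372 [-0.82 -3.76]
1.449 [-1.   -3.89]
1.525 [-1.2  -4.01]
1.601 [-1.4  -4.12]
1.678 [-1.62 -4.21]
1.754 [-1.83 -4.29]
1.83 [-2.06 -4.34]
```

move_arm(targets=[[-1,0,-0.05,0,0,0,0],[-1,0.1,-0.05,-0.21,0,0,0],[-1,0.18,-0.05,-0.43,0,0,0],[-1,0.24,-0.05,-0.65,0,0,0],[-1,0.29,-0.05,-0.87,0,0,0],[-1,0.32,-0.05,-1.1,0,0,0],[-1,0.33,-0.05,-1.33,0,0,0],[-1,0.33,-0.05,-1.57,0,0,0],[-1,0.3,-0.05,-1.8,0,0,0],[-1,0.26,-0.05,-2.02,0,0,0]])

```text
time_s: 5.5
ee_pos: [0.556, -0.0039, 0.207]
eef_rot: [-3.14, -0.003, -3.086]
force: [-1.9, -7.2, -4.4]
grip_width: 0.0317
grip_force: 20.0
```

move_arm(targets=[[-1,-0.05,-0.02,-0.23,0,0,0],[-1,-0.13,-0.02,-0.45,0,0,0],[-1,-0.22,-0.02,-0.66,0,0,0],[-1,-0.33,-0.02,-0.86,0,0,0],[-1,-0.45,-0.02,-1.06,0,0,0],[-1,-0.59,-0.02,-1.25,0,0,0],[-1,-0.74,-0.02,-1.42,0,0,0],[-1,-0.9,-0.02,-1.58,0,0,0],[-1,-1.08,-0.02,-1.74,0,0,0],[-1,-1.26,-0.02,-1.87,0,0,0],[-1,-1.46,-0.02,-1.99,0,0,0],[-1,-1.66,-0.02,-2.1,0,0,0]])

```text
time_s: 6.7
ee_pos: [0.6396, 0.0006, 0.3132]
eef_rot: [-3.141, -0.002, -3.085]
force: [-10.3, -2.6, -0.8]
grip_width: 0.0311
grip_force: 20.0
```

move_arm(targets=[[-1,-0.22,0,-0.09,0,0,0],[-1,-0.43,0,-0.17,0,0,0],[-1,-0.66,0,-0.22,0,0,0],[-1,-0.66,0,-0.22,0,0,0],[-1,-0.66,0,-0.22,0,0,0]])

```text
time_s: 7.2
ee_pos: [0.6732, 0.0025, 0.3249]
eef_rot: [-3.141, 0.002, -3.085]
force: [-2.5, -1.0, 6.7]
grip_width: 0.0311
grip_force: 20.0
```

```bash
python3 - <<'E'
from h import *
e,_=E(); p=RL.inv().apply(e-H); p[2]-=.175; a=np.arctan2(.069,.135)
print("locker",p,"theta est",np.arctan2(p[2],-p[0])+a, np.hypot(p[0],p[2]))
E
```

```text
locker [-0.03202661 -0.00338456  0.14986479] theta est 1.8327567559205793 0.1532486890013202
```

move_arm(targets=[[-1,0.15,0,0.02,0,0,0],[0.2,0.15,0,0.02,0,0,0],[0.2,0.15,0,0.02,0,0,0],[0.2,0.15,0,0.02,0,0,0],[0.2,0.15,0,-0.5,0,0,0],[0.2,0.15,0,-1,0,0,0],[0.2,0.15,0,-1.5,0,0,0]])

```text
time_s: 7.9
ee_pos: [0.6654, 0.0021, 0.3992]
eef_rot: [3.141, -0.0, -3.085]
force: [-0.7, 0.6, -0.7]
grip_width: 0.0565
grip_force: 0.0
```

```bash
cat >> h.py <<'E'
def tape_pose(c,yaw,h,tilt=30,back=0):
    "TCP pose gripping tape at centre c (xy), tape-y yaw, height h, tool tilted toward +y of tape"
    t=np.radians(tilt); u=np.array([np.cos(yaw),np.sin(yaw),0]); z=u*np.sin(t)-np.array([0,0,np.cos(t)])
    return np.array([c[0],c[1],h])-z*back, tool(z,np.cross([0,0,1],u))
E
python3 - <<'E'
from h import *
print(ctrl.get_obs()["qpos"])
im,d,k=look("top"); P=cloud(d,k)
m=(P[...,2]>.1)&(abs(P[...,1])<.18)&(abs(P[...,0]-.66)<.09); q=P[m]; print("flap hi",q.max(0),len(q))
m=(P[...,2]>.03)&(P[...,2]<.08)&(np.hypot(P[...,0]-.444,P[...,1]-.256)<.06); q=P[m]
print(cv2.minAreaRect(q[:,:2].astype(np.float32)))
for b in (.12,.10): goto(*tape_pose((.444,.2565),-.316,.04,30,b))
E
```

```text
[-5.18399716e-02  5.45603510e-01  7.83906038e-01  8.59914818e-05
  1.81232772e+00 -1.67891993e+00]
flap hi [0.74985764 0.14325066 0.68246189] 7791
((0.4439472556114197, 0.2560470998287201), (0.037212178111076355, 0.06559086591005325), 70.87617492675781)
shift [5.281 5.768 5.166] turn [ 0.098 -0.512  0.364] deg 36.4
shift [5.096 5.695 5.514] turn [ 0.098 -0.512  0.364] deg 36.4
```

move_arm(targets=[[1,0.95,0.1,0,0,0,0],[1,1.9,1.0,0,0,0,0],[1,2.7,2.0,0.1,0.02,-0.1,0.08],[1,3.5,3.0,0.5,0.04,-0.2,0.15],[1,4.3,4.0,1.2,0.06,-0.3,0.22],[1,5.0,4.8,2.0,0.08,-0.4,0.3],[1,5.28,5.5,2.8,0.098,-0.512,0.364],[1,5.28,5.77,3.6,0.098,-0.512,0.364],[1,5.28,5.77,4.2,0.098,-0.512,0.364],[1,5.28,5.77,4.6,0.098,-0.512,0.364],[1,5.28,5.77,4.6,0.098,-0.512,0.364],[1,5.28,5.77,4.6,0.098,-0.512,0.364]])

```text
time_s: 9.15
ee_pos: [0.3836, 0.2753, 0.1645]
eef_rot: [-3.133, 0.515, 2.831]
force: [0.6, -0.5, 0.7]
grip_width: 0.0941
grip_force: 0.0
```

```bash
python3 - <<'E'
from h import *
np.set_printoptions(precision=4,suppress=True)
im,d,k=look("wrist","w2"); P=cloud(d,k)
m=(P[...,2]>.02)&(P[...,2]<.085)&(np.hypot(P[...,0]-.444,P[...,1]-.256)<.06); q=P[m]
print(len(q),cv2.minAreaRect(q[:,:2].astype(np.float32)),q[:,2].max())
m=m&(P[...,2]>.056); q=P[m]; print(cv2.minAreaRect(q[:,:2].astype(np.float32)))
for c in ("scene",):
    im,d,k=look(c,"s2"); P=cloud(d,k); m=(P[...,2]>.2)&(np.hypot(P[...,0]-.65,P[...,1])<.17); print("flap scene",P[m].min(0),P[m].max(0),len(P[m]))
for b in (.06,0): goto(*tape_pose((.444,.2562),-.325,.04,30,b))
E
```

```text
3097 ((0.43788233399391174, 0.25980693101882935), (0.03804038092494011, 0.05354229733347893), 70.98252868652344) 0.07027545436070087
((0.4434041976928711, 0.25812235474586487), (0.03597758337855339, 0.041684336960315704), 70.14617156982422)
flap scene [ 0.6043 -0.1425  0.2   ] [0.7025 0.1423 0.3406] 2637
shift [0.221 0.004 1.646] turn [ 0.003 -0.005  0.009] deg 0.6
shift [ 0.215 -0.     2.846] turn [ 0.003 -0.005  0.009] deg 0.6
```

View pics/w2.png

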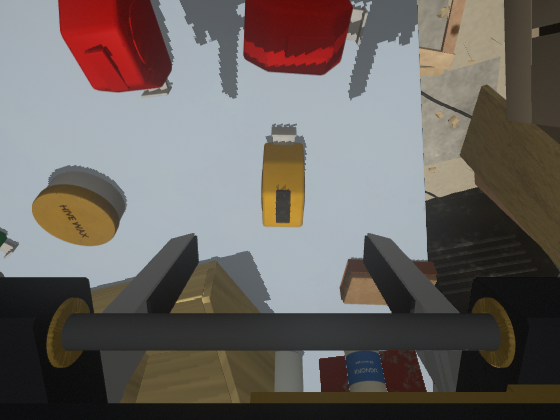

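View pics/s2.png

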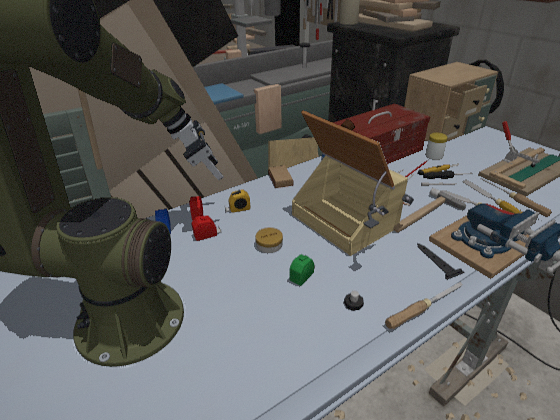

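The flap stays up on its catch (scene 345,140). The tape is centred between the fingers in the wrist view at (284,185). I descend and grip.

move_arm(targets=[[1,0.22,0.02,0.6,0,-0.005,0.009],[1,0.22,0.02,1.2,0,-0.005,0.009],[1,0.22,0.02,1.8,0,-0.005,0.009],[1,0.22,0.02,2.4,0,-0.005,0.009],[1,0.22,0.02,2.84,0,-0.005,0.009],[1,0.22,0.02,2.84,0,-0.005,0.009],[-1,0.22,0.02,2.84,0,-0.005,0.009],[-1,0.22,0.02,2.84,0,-0.005,0.009],[-1,0.22,0.02,2.84,0,-0.005,0.009],[-1,0.22,0.02,2.84,0,-0.005,0.009],[-1,0.22,0.02,2.84,0,-0.005,0.009],[-1,0.22,0.02,2.84,0,-0.005,0.009]], grip_force=30)

```text
time_s: 10.45
ee_pos: [0.4436, 0.2572, 0.0397]
eef_rot: [3.138, 0.523, 2.816]
force: [-0.1, -0.3, -0.6]
grip_width: 0.0496
grip_force: 0.0
```

move_arm(targets=[[-1,0,0,0,0,0,0],[-1,0,0,0,0,0,0],[-1,0,0,0,0,0,0]])

```text
time_s: 10.75
ee_pos: [0.4436, 0.2571, 0.0394]
eef_rot: [3.138, 0.523, 2.816]
force: [-0.8, -0.2, 2.0]
grip_width: 0.0357
grip_force: 30.0
```

```bash
python3 - <<'E'
from h import *
print(ctrl.get_obs()["grip_width"],ctrl.get_obs()["grip_force"],E()[0])
p,Rt=tape_pose((.444,.2562),-.325,.04); 
e,r=E(); up=r.inv().apply([0,0,.15])/.05; print("up",up)
# placing: tape centre at locker(-25,0); TCP height over floor .012+.04
c=L([-.025,0,0])
for b in (.16,.12,.0): print(b); goto(*tape_pose(c,YW,e[2]+.012+.002,30,b))
print(tape_pose(c,YW,e[2]+.014,30,.16)[0])
E
```

```text
0.03565381159084743 29.975554539996665 [0.44357462 0.25707407 0.03944601]
up [-1.49924755  0.00849995 -2.59849659]
0.16
shift [-5.509 -3.828 -0.357] turn [-0.186  0.    -0.327] deg 21.6
0.12
shift [-5.485 -3.683  0.43 ] turn [-0.186  0.    -0.327] deg 21.6
0.0
shift [-5.412 -3.248  2.789] turn [-0.186  0.    -0.327] deg 21.6
[0.60014193 0.00204246 0.19201007]
```

move_arm(targets=[[-1,-0.3,0,-0.52,0,0,0],[-1,-0.75,0,-1.3,0,0,0],[-1,-1.2,0,-2.1,0,0,0],[-1,-1.5,0,-2.6,0,0,0],[-1,-1.8,-0.3,-2.43,-0.02,0,-0.03],[-1,-2.4,-0.85,-2.1,-0.05,0,-0.08],[-1,-3.1,-1.5,-1.71,-0.08,0,-0.14],[-1,-3.8,-2.2,-1.32,-0.11,0,-0.2],[-1,-4.5,-2.9,-0.92,-0.14,0,-0.26],[-1,-5.1,-3.45,-0.59,-0.17,0,-0.3],[-1,-5.51,-3.83,-0.36,-0.186,0,-0.327],[-1,-5.51,-3.83,-0.36,-0.186,0,-0.327]])

```text
time_s: 11.95
ee_pos: [0.6004, 0.0002, 0.1917]
eef_rot: [3.141, 0.524, -3.089]
force: [-0.4, 0.9, -3.5]
grip_width: 0.0361
grip_force: 30.0
```

move_arm(targets=[[-1,0,0,0,0,0,0],[-1,0,0,0,0,0,0]])

```text
time_s: 12.15
ee_pos: [0.5997, 0.0013, 0.1912]
eef_rot: [3.141, 0.522, -3.092]
force: [0.2, 0.3, -3.0]
grip_width: 0.0357
grip_force: 30.0
```

```bash
python3 - <<'E'
from h import *
np.set_printoptions(precision=4,suppress=True)
o=ctrl.get_obs(); print(o["force"],o["grip_width"],o["grip_force"],E()[0])
im,d,k=look("scene","s3"); P=cloud(d,k); m=(P[...,2]>.2)&(np.hypot(P[...,0]-.65,P[...,1])<.17)
cv2.imwrite("pics/s3c.png",cv2.resize(im[90:290,200:450,::-1],None,fx=3,fy=3))
c=L([-.025,0,0])
for b in (.06,.0): goto(*tape_pose(c,YW,.0394+.012+.001,30,b))
E
```

```text
[ 0.1631  0.2998 -3.0175] 0.0356599606682533 29.97127531998558 [0.5997 0.0013 0.1912]
shift [-0.009 -0.004  2.013] turn [ 0.    -0.001 -0.001] deg 0.1
shift [-0.011 -0.004  3.213] turn [ 0.    -0.001 -0.001] deg 0.1
```

View pics/s3c.png

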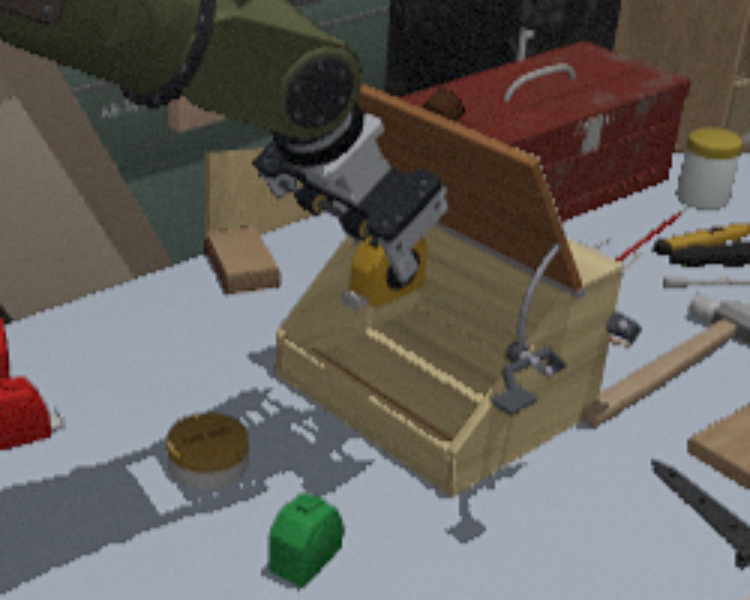

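move_arm(targets=[[-1,-0.01,0,0.4,0,0,0],[-1,-0.01,0,0.8,0,0,0],[-1,-0.01,0,1.2,0,0,0],[-1,-0.01,0,1.6,0,0,0],[-1,-0.01,0,2.0,0,0,0],[-1,-0.01,0,2.4,0,0,0],[-1,-0.01,0,2.75,0,0,0],[-1,-0.01,0,3.0,0,0,0],[-1,-0.01,0,3.06,0,0,0],[-1,-0.01,0,3.06,0,0,0],[-1,-0.01,0,3.06,0,0,0]])

```text
time_s: 13.3
ee_pos: [0.677, 0.0063, 0.0608]
eef_rot: [3.141, 0.525, -3.09]
force: [-0.8, 0.6, -3.4]
grip_width: 0.0362
grip_force: 30.0
```

move_arm(targets=[[-1,0.02,0,0.035,0,0,0],[-1,0.04,0,0.07,0,0,0],[-1,0.055,0,0.095,0,0,0],[-1,0.055,0,0.095,0,0,0]])

```text
time_s: 13.7
ee_pos: [0.6768, 0.006, 0.0543]
eef_rot: [3.141, 0.524, -3.09]
force: [0.2, -0.3, -2.4]
grip_width: 0.0358
grip_force: 30.0
```

move_arm(targets=[[-1,0.01,0,0.017,0,0,0],[-1,0.02,0,0.035,0,0,0],[-1,0.02,0,0.035,0,0,0],[-1,0.02,0,0.035,0,0,0]])

```text
time_s: 14.1
ee_pos: [0.677, 0.006, 0.0524]
eef_rot: [3.141, 0.524, -3.09]
force: [-0.4, -0.3, -2.5]
grip_width: 0.0358
grip_force: 30.0
```

move_arm(targets=[[-1,0.005,0,0.009,0,0,0],[-1,0.01,0,0.017,0,0,0],[-1,0.01,0,0.017,0,0,0],[-1,0.01,0,0.017,0,0,0]])

```text
time_s: 14.5
ee_pos: [0.677, 0.006, 0.0515]
eef_rot: [3.141, 0.524, -3.09]
force: [-0.0, 1.0, -1.7]
grip_width: 0.0358
grip_force: 30.0
```

move_arm(targets=[[-1,0.005,0,0.009,0,0,0],[-1,0.01,0,0.017,0,0,0],[-1,0.01,0,0.017,0,0,0],[-1,0.01,0,0.017,0,0,0]])

```text
time_s: 14.9
ee_pos: [0.6773, 0.006, 0.0515]
eef_rot: [3.141, 0.525, -3.09]
force: [-6.8, -0.4, 8.0]
grip_width: 0.0355
grip_force: 30.0
```

Contact is made at the expected height. I release and back out along the tool axis.

move_arm(targets=[[-1,-0.007,0,-0.01,0,0,0],[0.3,-0.007,0,-0.01,0,0,0],[0.3,-0.007,0,-0.01,0,0,0],[0.3,-0.007,0,-0.01,0,0,0],[0.3,-0.007,0,-0.01,0,0,0],[0.3,-0.007,0,-0.4,0,0,0],[0.3,-0.007,0,-0.9,0,0,0],[0.3,-0.007,0,-1.5,0,0,0],[0.3,-0.007,0,-2.2,0,0,0],[0.3,-0.007,0,-3.0,0,0,0],[0.3,-0.007,0,-3.6,0,0,0],[0.3,-0.007,0,-4.0,0,0,0]])

```text
time_s: 16.1
ee_pos: [0.5768, 0.0007, 0.2262]
eef_rot: [3.141, 0.527, -3.09]
force: [0.3, -0.3, 0.0]
grip_width: 0.0611
grip_force: 0.0
```

```bash
python3 - <<'E'
from h import *
np.set_printoptions(precision=4,suppress=True)
print(E()[0],ctrl.get_obs()["qpos"])
im,d,k=look("wrist","w4"); P=cloud(d,k); Q=RL.inv().apply((P-H).reshape(-1,3)).reshape(P.shape)
m=(Q[...,2]>.03)&(Q[...,2]<.1)&(np.hypot(Q[...,0]+.025,Q[...,1])<.06); q=Q[m]
print(len(q),cv2.minAreaRect(q[:,:2].astype(np.float32)),q[:,2].max())
# press pose: tool y along locker x, tilted fingers toward +y
t=np.radians(15); z=RL.apply([0,np.sin(t),-np.cos(t)])
for s in (1,-1):
    Rt=tool(z,RL.apply([s,0,0])); tip=L([-.136,-.187,.149]); tcp=tip-.019*z
    print(s,tcp); goto(tcp-.06*z,Rt)
im,d,k=look("top"); P=cloud(d,k); Q=RL.inv().apply((P-H).reshape(-1,3)).reshape(P.shape)
for a in ctrl.cut_out("top","catch_paddle")[:2]:
    q=Q[a["region"]]; q=q[(abs(q[:,2]-.149)<.012)]; print(a["score"],a["point"],len(q),q.min(0) if len(q) else 0,q.max(0) if len(q) else 0)
m=(abs(Q[...,2]-.149)<.015)&(abs(Q[...,0]+.136)<.04)&(abs(Q[...,1]+.185)<.03); q=Q[m]; print("paddle",q.min(0),q.max(0),np.median(q,0))
E
```

```text
[0.5768 0.0007 0.2262] [-0.0944  0.1088  1.8295  0.1162  0.6847 -1.7874]
2180 ((-0.03462892398238182, 0.001538064330816269), (0.05130572244524956, 0.037922948598861694), 0.04245610907673836) 0.08199146890395279
1 [ 0.5792 -0.1912  0.1674]
shift [ 0.164 -4.145 -0.021] turn [0.214 0.618 1.59 ] deg 98.5
-1 [ 0.5792 -0.1912  0.1674]
shift [ 0.164 -4.145 -0.021] turn [-0.607  0.21  -1.453] deg 91.0
0.58 [359.1, 154.7] 226 [-0.1537 -0.1993  0.1383] [-0.0625 -0.1485  0.1528]
paddle [-0.1537 -0.1993  0.1368] [-0.1065 -0.1556  0.1528] [-0.1317 -0.1824  0.1468]
```

View pics/w4.png

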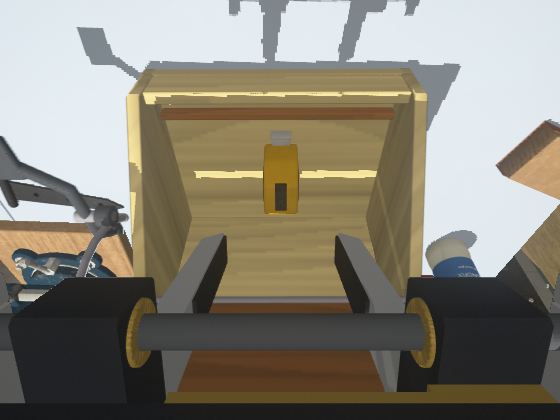

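The tape stands upright behind the rail (281,180). Next the paddle. I go round in front with the fingers closed and the tool leaning outward.

```bash
python3 - <<'E'
from h import *
t=np.radians(25); z=RL.apply([0,np.sin(t),-np.cos(t)]); Rt=tool(z,RL.apply([1,0,0]))
tip=L([-.136,-.180,.149+.0034]); tcp=tip-.019*z; pre=tcp-.05*z; print(tcp,pre)
e,r=E(); full=(r.inv()*Rt).as_rotvec(); print(np.degrees(np.linalg.norm(full)))
W=np.array([e,[.47,-.03,.27],[.45,-.20,.30],[.50,-.26,.27],pre]); f=[0,3,7.5,9.5,12.]
for i in range(1,13):
    p=[np.interp(i,f,W[:,j]) for j in range(3)]; s=min(1,i/12)
    print(np.round(np.r_[-1,r.inv().apply(p-e)/.05,full*s],2).tolist(),end=", ")
E
```

```text
[ 0.57895697 -0.1873444   0.16961985] [ 0.58005528 -0.20844675  0.21493524]
102.35592650027762
[-1.0, 0.48, -0.17, -0.63, 0.01, 0.06, 0.13], [-1.0, 0.95, -0.33, -1.25, 0.01, 0.13, 0.27], [-1.0, 1.43, -0.5, -1.88, 0.02, 0.19, 0.4], [-1.0, 1.47, -1.25, -2.06, 0.02, 0.25, 0.54], [-1.0, 1.52, -2.0, -2.24, 0.03, 0.31, 0.67], [-1.0, 1.56, -2.75, -2.42, 0.04, 0.38, 0.81], [-1.0, 1.6, -3.5, -2.6, 0.04, 0.44, 0.94], [-1.0, 1.5, -4.19, -2.44, 0.05, 0.5, 1.08], [-1.0, 1.24, -4.81, -1.94, 0.05, 0.56, 1.21], [-1.0, 0.94, -4.94, -1.34, 0.06, 0.63, 1.35], [-1.0, 0.59, -4.56, -0.63, 0.07, 0.69, 1.48], [-1.0, 0.24, -4.18, 0.09, 0.07, 0.75, 1.62],
```

move_arm(targets=[[-1,0.48,-0.17,-0.63,0.01,0.06,0.13],[-1,0.95,-0.33,-1.25,0.01,0.13,0.27],[-1,1.43,-0.5,-1.88,0.02,0.19,0.4],[-1,1.47,-1.25,-2.06,0.02,0.25,0.54],[-1,1.52,-2.0,-2.24,0.03,0.31,0.67],[-1,1.56,-2.75,-2.42,0.04,0.38,0.81],[-1,1.6,-3.5,-2.6,0.04,0.44,0.94],[-1,1.5,-4.19,-2.44,0.05,0.5,1.08],[-1,1.24,-4.81,-1.94,0.05,0.56,1.21],[-1,1.0,-4.94,-1.4,0.06,0.63,1.35],[-1,1.0,-4.94,-1.4,0.07,0.69,1.48],[-1,1.0,-4.94,-1.4,0.07,0.75,1.62]])

```text
time_s: 17.45
ee_pos: [0.5126, -0.2501, 0.2561]
eef_rot: [-3.136, -0.442, 1.618]
force: [0.1, 1.8, 0.3]
grip_width: 0.0006
grip_force: 0.0
```

```bash
python3 - <<'E'
from h import *
np.set_printoptions(precision=4,suppress=True)
o=ctrl.get_obs(); print(o["ee_pos"],o["qpos"],o["grip_width"],o["force"])
t=np.radians(25); z=RL.apply([0,np.sin(t),-np.cos(t)]); Rt=tool(z,RL.apply([1,0,0]))
tip=L([-.136,-.180,.149+.0034]); tcp=tip-.019*z
goto(tcp-.05*z,Rt); goto(tcp-.005*z,Rt)
print(Rt.inv().apply([0,0,-.01])/.05)
E
```

```text
[ 0.5126 -0.2501  0.2561] [-0.6615  0.4771  1.2599  0.33    1.7005 -0.7157] 0.0006227703511542511 [0.0791 1.7537 0.3393]
shift [0.343 1.392 1.065] turn [-0.004 -0.006 -0.005] deg 0.5
shift [0.338 1.395 1.965] turn [-0.004 -0.006 -0.005] deg 0.5
[-0.0845  0.      0.1813]
```

move_arm(targets=[[-1,0.2,0.8,0.7,0,0,0],[-1,0.34,1.39,1.06,0,0,0],[-1,0.34,1.39,1.5,0,0,0],[-1,0.34,1.39,1.8,0,0,0],[-1,0.34,1.39,1.96,0,0,0],[-1,0.34,1.39,1.96,0,0,0],[-1,0.34,1.39,1.96,0,0,0]])

```text
time_s: 18.15
ee_pos: [0.5785, -0.1898, 0.1778]
eef_rot: [3.14, -0.437, 1.625]
force: [-0.7, 1.0, 0.5]
grip_width: 0.0005
grip_force: 0.0
```

```bash
python3 - <<'E'
from h import *
np.set_printoptions(precision=4,suppress=True)
o=ctrl.get_obs(); e,r=E(); tip=e+r.apply([-.008,0,.019]); print(e,RL.inv().apply(tip-H),o["force"])
im,d,k=look("scene"); cv2.imwrite("pics/s5c.png",cv2.resize(im[110:290,250:450,::-1],None,fx=3,fy=3))
E
```

```text
[ 0.5785 -0.1898  0.1778] [-0.1366 -0.1897  0.1572] [-0.6522  1.0046  0.4603]
```

View pics/s5c.png

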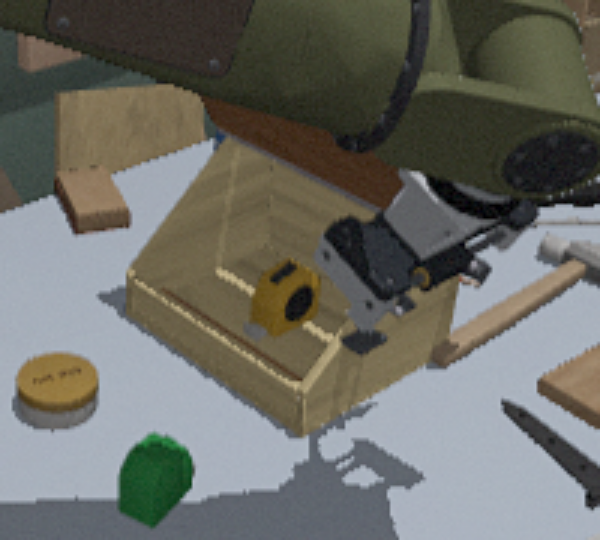

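The closed fingers sit just above the paddle (crop 365,335), with the arm clear of the flap. I press.

move_arm(targets=[[-1,-0.04,0,0.09,0,0,0],[-1,-0.08,0,0.18,0,0,0],[-1,-0.12,0,0.26,0,0,0],[-1,-0.16,0,0.35,0,0,0],[-1,-0.2,0,0.43,0,0,0],[-1,-0.22,0,0.47,0,0,0],[-1,-0.22,0,0.47,0,0,0],[-1,-0.22,0,0.47,0,0,0],[-1,-0.22,0,0.47,0,0,0],[-1,-0.22,0,0.47,0,0,0]])

```text
time_s: 19.2
ee_pos: [0.5784, -0.1894, 0.152]
eef_rot: [3.14, -0.437, 1.625]
force: [1.4, -0.4, 4.7]
grip_width: -0.0001
grip_force: 2.0
```

```bash
python3 - <<'E'
from h import *
np.set_printoptions(precision=4,suppress=True)
o=ctrl.get_obs(); e,r=E(); tip=e+r.apply([-.008,0,.019]); print(RL.inv().apply(tip-H),o["force"])
im,d,k=look("top","t6"); P=cloud(d,k); Q=RL.inv().apply((P-H).reshape(-1,3)).reshape(P.shape)
m=(abs(Q[...,1])<.13)&(Q[...,0]>-.22)&(Q[...,0]<0)&(Q[...,2]>.13)&(Q[...,2]<.42); q=Q[m]; print(len(q),np.percentile(q[:,0],[1,50]),np.percentile(q[:,2],[50,99]))
E
```

```text
[-0.1366 -0.1893  0.1314] [ 1.4109 -0.4281  4.7306]
4817 [-0.133  -0.0813] [0.2611 0.3135]
```

The flap is sinking. I hold a moment, then retreat.

move_arm(targets=[[-1,0,0,0,0,0,0],[-1,0,0,0,0,0,0],[-1,0,0,0,0,0,0],[-1,0,0,0,0,0,0],[-1,0,0,0,0,0,0],[-1,0,0,-0.4,0,0,0],[-1,0,0,-0.9,0,0,0],[-1,0,0,-1.5,0,0,0],[-1,-0.3,-0.8,-2.2,0,0,0],[-1,-0.6,-1.6,-2.6,0,0,0],[-1,-0.6,-2.4,-2.8,0,0,0]])

```text
time_s: 20.35
ee_pos: [0.4612, -0.2837, 0.2657]
eef_rot: [-3.141, -0.437, 1.624]
force: [0.9, -0.4, 0.6]
grip_width: 0.0003
grip_force: 0.0
```

```bash
python3 - <<'E'
from h import *
np.set_printoptions(precision=4,suppress=True)
o=ctrl.get_obs(); print(o["qpos"],o["ee_pos"])
def meas():
    im,d,k=look("top","t7"); P=cloud(d,k); Q=RL.inv().apply((P-H).reshape(-1,3)).reshape(P.shape)
    m=(abs(Q[...,1])<.12)&(Q[...,0]>-.2)&(Q[...,0]<-.03)&(Q[...,2]>.06)&(Q[...,2]<.3); q=Q[m]
    a=np.polyfit(q[:,0],q[:,2],1); print("slope deg",np.degrees(np.arctan(a[0])),len(q))
meas()
# press pose: tool z = -normal of nearly shut flap (40 deg), y along locker y ; tip on knob head top at theta
al=np.arctan2(.072,.135)
def kn(th,tilt=None):
    a=th-al; c=np.array([-.153*np.cos(a),0,.175+.153*np.sin(a)]); g=np.radians(-40)+th; n=np.array([np.sin(g),0,np.cos(g)]); return c+.010*n,n
z=RL.apply([np.sin(np.radians(35)),0,-np.cos(np.radians(35))]); Rt=tool(z,RL.apply([0,1,0]))
for th in (.2,0):
    top,n=kn(th); tcp=L(top)-.019*z; print(th,top,tcp)
top,n=kn(.2); pre=L(top)-(.019+.05)*z
e,r=E(); full=(r.inv()*Rt).as_rotvec(); print(pre,np.degrees(np.linalg.norm(full)),full)
W=np.array([e,[.46,-.15,.30],[.42,-.03,.28],pre]); f=[0,4,9,14.]
for i in range(1,15):
    p=[np.interp(i,f,W[:,j]) for j in range(3)]; s=min(1,i/12)
    print(np.round(np.r_[-1,r.inv().apply(p-e)/.05,full*s],2).tolist(),end=", ")
E
```

```text
[-0.7563  0.4199  1.3179  0.3001  1.7232 -0.8115] [ 0.4612 -0.2837  0.2657]
slope deg 0.055995828492765375 6329
0.2 [-0.1514  0.      0.14  ] [ 0.5429 -0.0009  0.1556]
0 [-0.1414  0.      0.1107] [ 0.5529 -0.0004  0.1262]
[ 0.5143 -0.0024  0.1966] 104.51856838608336 [-0.1425 -0.8152 -1.6257]
[-1.0, 0.68, 0.05, 0.14, -0.01, -0.07, -0.14], [-1.0, 1.35, 0.1, 0.27, -0.02, -0.14, -0.27], [-1.0, 2.03, 0.14, 0.41, -0.04, -0.2, -0.41], [-1.0, 2.71, 0.19, 0.54, -0.05, -0.27, -0.54], [-1.0, 3.12, 0.06, 0.82, -0.06, -0.34, -0.68], [-1.0, 3.52, -0.08, 1.1, -0.07, -0.41, -0.81], [-1.0, 3.93, -0.21, 1.38, -0.08, -0.48, -0.95], [-1.0, 4.34, -0.35, 1.66, -0.09, -0.54, -1.08], [-1.0, 4.75, -0.48, 1.93, -0.11, -0.61, -1.22], [-1.0, 4.69, -0.1, 2.28, -0.12, -0.68, -1.35], [-1.0, 4.63, 0.28, 2.62, -0.13, -0.75, -1.49], [-1.0, 4.57, 0.66, 2.96, -0.14, -0.82, -1.63], [-1.0, 4.51, 1.05, 3.3, -0.14, -0.82, -1.63], [-1.0, 4.46, 1.43, 3.64, -0.14, -0.82, -1.63],
```

move_arm(targets=[[-1,0.68,0.05,0.14,-0.01,-0.07,-0.14],[-1,1.35,0.1,0.27,-0.02,-0.14,-0.27],[-1,2.03,0.14,0.41,-0.04,-0.2,-0.41],[-1,2.71,0.19,0.54,-0.05,-0.27,-0.54],[-1,3.12,0.06,0.82,-0.06,-0.34,-0.68],[-1,3.52,-0.08,1.1,-0.07,-0.41,-0.81],[-1,3.93,-0.21,1.38,-0.08,-0.48,-0.95],[-1,4.34,-0.35,1.66,-0.09,-0.54,-1.08],[-1,4.75,-0.48,1.93,-0.11,-0.61,-1.22],[-1,4.75,-0.48,1.93,-0.12,-0.68,-1.35],[-1,4.75,-0.48,1.93,-0.13,-0.75,-1.49],[-1,4.75,-0.48,1.93,-0.14,-0.82,-1.63]])

```text
time_s: 21.6
ee_pos: [0.4249, -0.0274, 0.2784]
eef_rot: [3.134, 0.602, -3.106]
force: [0.3, -0.1, 0.2]
grip_width: 0.0006
grip_force: 0.0
```

move_arm(targets=[[-1,0,0,0,0,0,0],[-1,0,0,0,0,0,0],[-1,0,0,0,0,0,0],[-1,0,0,0,0,0,0],[-1,0,0,0,0,0,0],[-1,0,0,0,0,0,0],[-1,0,0,0,0,0,0],[-1,0,0,0,0,0,0]])

```text
time_s: 22.4
ee_pos: [0.4253, -0.0279, 0.2789]
eef_rot: [3.13, 0.6, -3.114]
force: [0.1, 0.6, -0.1]
grip_width: 0.0005
grip_force: 0.0
```

```bash
cat > meas.py <<'E'
from h import *
np.set_printoptions(precision=4,suppress=True)
al=np.arctan2(.072,.135)
def kn(th):
    a=th-al; c=np.array([-.153*np.cos(a),0,.175+.153*np.sin(a)]); g=np.radians(-40)+th; n=np.array([np.sin(g),0,np.cos(g)]); return c+.010*n,n
z=RL.apply([np.sin(np.radians(35)),0,-np.cos(np.radians(35))]); Rt=tool(z,RL.apply([0,1,0]))
def meas(name=None):
    im,d,k=look("top",name); P=cloud(d,k); Q=RL.inv().apply((P-H).reshape(-1,3)).reshape(P.shape)
    m=((abs(Q[...,1]-.085)<.035)|(abs(Q[...,1]+.085)<.035))&(Q[...,0]>-.125)&(Q[...,0]<-.03)&(Q[...,2]>.05)&(Q[...,2]<.25); q=Q[m]
    a=np.polyfit(q[:,0],q[:,2],1); print("theta",np.radians(40)-np.arctan(a[0]),len(q))
E
python3 - <<'E'
from meas import *
meas("t8"); o=ctrl.get_obs(); print(o["ee_pos"],o["qpos"],o["force"])
for th in (.2,0,-.02):
    t,n=kn(th); goto(L(t+np.array([0,-.002,0]))-(.019+(.03 if th>.1 else 0))*z,Rt)
E
```

```text
theta 0.19566877920748194 2380
[ 0.4253 -0.0279  0.2789] [-0.2504 -0.3523  2.1316  0.2341  0.7967 -1.9674] [ 0.4927 -0.971   0.3688]
shift [-0.554  0.394  2.777] turn [-0.003 -0.011 -0.02 ] deg 1.3
shift [-0.393  0.394  3.974] turn [-0.003 -0.011 -0.02 ] deg 1.3
shift [-0.383  0.393  4.035] turn [-0.003 -0.011 -0.02 ] deg 1.3
```

move_arm(targets=[[-1,-0.2,0.15,0.8,0,-0.01,-0.02],[-1,-0.4,0.3,1.6,0,-0.01,-0.02],[-1,-0.554,0.39,2.3,0,-0.01,-0.02],[-1,-0.554,0.39,2.78,0,-0.01,-0.02],[-1,-0.554,0.39,2.78,0,-0.01,-0.02],[-1,-0.54,0.39,3.1,0,-0.01,-0.02],[-1,-0.5,0.39,3.4,0,-0.01,-0.02],[-1,-0.46,0.39,3.65,0,-0.01,-0.02],[-1,-0.42,0.39,3.85,0,-0.01,-0.02],[-1,-0.39,0.39,3.97,0,-0.01,-0.02],[-1,-0.39,0.39,3.97,0,-0.01,-0.02]])

```text
time_s: 23.55
ee_pos: [0.553, -0.0027, 0.1269]
eef_rot: [-3.139, 0.611, -3.09]
force: [-3.8, -0.6, 3.2]
grip_width: 0.0006
grip_force: 1.9
```

```bash
python3 - <<'E'
from meas import *
meas(); o=ctrl.get_obs(); print(o["ee_pos"],o["force"])
for th in (0,-.02):
    t,n=kn(th); goto(L(t+np.array([0,-.002,0]))-.019*z,Rt)
E
```

```text
theta -0.0012034320448641722 2441
[ 0.5529 -0.0027  0.127 ] [-0.7625 -0.7759  0.0402]
shift [0.006 0.006 0.014] turn [-0.003  0.    -0.   ] deg 0.2
shift [0.017 0.006 0.075] turn [-0.003  0.    -0.   ] deg 0.2
```

The flap has snapped home. I press a touch further to be sure, then retreat.

move_arm(targets=[[-1,0.01,0,0.05,0,0,0],[-1,0.015,0,0.08,0,0,0],[-1,0.015,0,0.08,0,0,0],[-1,0,0,-0.3,0,0,0],[-1,0,0,-0.9,0,0,0],[-1,0,0,-1.7,0,0,0],[-1,0,0,-2.6,0,0,0],[-1,0,0,-3,0,0,0],[-1,0,0,-3,0,0,0],[-1,0,0,-3,0,0,0]])

```text
time_s: 24.6
ee_pos: [0.467, -0.0067, 0.2494]
eef_rot: [-3.139, 0.611, -3.09]
force: [-0.4, -0.3, -0.3]
grip_width: 0.0006
grip_force: 0.0
```

```bash
python3 - <<'E'
from meas import *
meas("t9"); look("scene","s9"); o=ctrl.get_obs(); print(o["ee_pos"],o["force"])
E
```

```text
theta -0.001231012887324412 2446
[ 0.467  -0.0067  0.2482] [-0.1699 -0.8341 -0.1209]
```

View pics/s9.png

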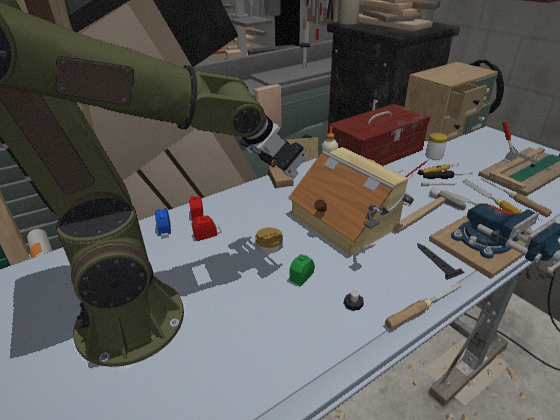

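The flap is fully shut (scene 335,200) and the robot is clear. The tin at (269,238), the star knob at (353,300) and the others have not moved.

```bash
python3 -c "
from station import ctrl
print(ctrl.hand_in())"
```

```text
the job is handed in; nothing more can be done
None
```

The tape measure stands upright on the locker floor behind the rail, the flap is fully shut on its roller catch, nothing else on the table was moved, and the job is handed in at about 25 s of the 72 s allowed.

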